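# Set the hold-down screw of a photo-mounting jig

### The arm

A 6-joint arm with a two-finger parallel gripper is mounted at the origin on the work surface. World frame = base frame: x ahead of the robot, y to its left, z up, the work surface at z = 0. Lengths are in mm, angles in rad, forces in N, time in s.
With the tool pointing down it reaches from about 275 to 975 mm from the base axis. Payload 8.4 kg.
Tool frame: the origin (TCP) lies at the centre of the arm's flange, where the gripper is bolted on; the fingertips stand env.finger_overhang ahead of it and the grasp point (between the pads) lies 171 mm ahead of it (env.finger_overhang is the distance from the TCP to the fingertips, in mm); z points along the fingers, y is the line along which they close (so a half turn about z gives the same grasp; the last joint's range is limited). The gripper opens to 92 mm and grips with 3 to 60 N. Pads are 20 mm wide; open, the fingers measure 128 mm over their backs; the gripper's body (75 mm by 189 mm) begins 69 mm behind the grasp point.
Start: joints at [-1.272, 0.353, 1.633, -0, 1.155, -0.002], TCP at [185.177, -596.941, 404.683] pointing down, gripper open.
Joint ranges: [-2.63, 2.63], [-0.92, 2.1], [0.06, 2.66], [-1.3, 4.44], [0, 2.69], [-3.02, 3.02]. Speed limits (rad/s): [2.22, 2.22, 2.79, 3.14, 3.14, 3.14].

### API

Orientations are given as a unit quaternion [x, y, z, w].
In Python, from plant import env gives the robot as it stands.
- The arm moves only by the tool move_arm, never from a script. Its arguments are lists of equal length, an entry for each row: "fingers": the closure in counts, from 0 (fully open) to 255 (shut); "linear": the shift along the tool's x, y, z in mm, a list of three; "yaw": the turn about the tool's z in degrees. In form: {"fingers": [fingers, ...], "linear": [[dx, dy, dz], ...], "yaw": [yaw, ...]}. A call has 1 to 20 rows; each row shifts and turns the commanded pose from where the row before left it, along the tool's axes as they then stand; what a row does not reach is not made up. A row lasts 1/8 s, in which the tool goes at most 62.5 mm and 10.7 degrees, less where a joint would pass 70% of its speed; a pose out of reach is approached as far as the arm can. A call is refused whole if a number of a shift passes 62.5 or a number of a turn 10.7, either way. A call with a gripper value outside its range is refused whole. The fingers move at their own pace and stop on an object; "grip_force" is the grip in N (left out, the last holds). Time passes only in rows, so rows that do not move let the fingers close. It gives the time, the measured TCP pose, the force, the opening and the grip force at its end, in the units of the state.
- env.state(): the state, without advancing time (a new reading comes with each control period).
- env.snapshot(name): name is "side" or "top"; returns the picture (420x560x3 uint8, red, green, blue); there is no depth.
- env.camera_model(name): a dict with "fx", "fy", "cx", "cy" (pixels), "dist" ([k1, k2, p1, p2, k3] as OpenCV has them; the pictures are not rectified), "T" (4x4, takes a point from camera to world coordinates). Camera axes: x right, y up, looking along -z (the intrinsics and any distortion apply to the point x, -y, -z); pixel columns grow to the right and rows downward; lengths in mm; the calibration is good to about 2 mm. A picture is of the moment at which its call begins. camera_model takes no time and is no camera call.
- env.sign_off(): hands the job in; it is judged then, once.
Trained networks look in the newest picture that a camera, given by its name, has taken for a name from the list of things; names that differ only in an ending like _2 or _b are one class to them, and where a whole thing is asked for, a point or a joint stands for the part that bears it (a point fixed in the world has none). Each returns a list of dicts, best first, with "confidence" (0 to 1); they miss things now and then, are a little off and sometimes report something else, mostly with a low value. They report only what shows in the picture. A call takes as long as a camera call. They do not tell look-alikes from the thing itself.
- env.silhouettes(camera, name): "pixels" (420x560 bool, what is visible of it) and "box" ([centre column, centre row, width, height] in pixels, round what is visible of it).
The state is a dict: "t": time; "joints": joint angles; "dq": joint speeds; "joint_efforts": joint torques, N m; "tool_pos": TCP position; "tcp_rot": TCP orientation; "wrist_force": force on the tool from outside, world axes, zero at the start; "moment": the same for the moment, N m; "finger_gap": finger opening in mm; "gripper_force": force on a finger pad.
Only numpy, scipy, OpenCV 4.12 (cv2) and the standard library are available. Lean on these libraries where they do the work, as an engineer would, in place of code of your own. Each camera call takes 0.05 s, during which the arm holds its last target. There are 200 camera calls.

### The job

Push the wooden photo block under the hold-down until its back edge is fully home and square against the fence. Then turn the brass thumbscrew clockwise until it bottoms: past the first light touch, the foot presses the block down until it sits hard on the bed and the screw is gently finger-tight. Back it off a quarter of a turn, so that the foot stands just clear, and leave the block home and everything else on the desk where it is.

Things in the scene. Friction and masses are not known exactly. Their poses are not given: they have to be found in the camera images.
- press: Photo-mounting jig, fixed: plywood base 260 x 180 x 15 mm (x -170 to +90 mm), a dark fence, a dark steel arm 26 mm wide, its top 82 mm above the desk, reaching from a post behind the fence over the bed. Origin: on the desk under the screw axis; x points to the fence, z up. The bed is a hard grey sheet whose top is 17 to 19 mm above the desk, differing from start to start.
- fence (a point): Top middle of the dark wooden fence's face, the face that the block goes against: 150 mm wide, 39 mm above the desk, 30 mm beyond the screw axis along the press's x. Axes as the press.
- block: Light wooden slab 130 (x) x 110 (y) x 18 mm, a picture on top, about 0.18 kg. Origin: centre of its underside; its +x edge goes against the fence. It starts 15 to 35 mm short of the fence, a little askew, loose on a cork pad (60 mm wide) that stands 1.5 to 4.5 mm proud of the hard bed, sinks under about 5 N and stays down. Home, its origin is at press x = -35 mm; its place sideways is free.
- foot: Black rubber pressure foot of the screw, 26 mm in diameter, 8 mm high, on the screw axis; it moves up and down without turning. Origin: centre of its underside. It starts about 2 to 9 mm above the block's top. A light touch on the block is not the bottom: the cork pad first gives way by 1.5 to 4.5 mm, until the block sits on the hard bed.
- knob_grip (a point): Centre of the round knurled brass thumbscrew head, 32 mm in diameter, 20 mm high, axis vertical, above the arm. The point is on the axis, 8 mm below the head's top; its x axis follows the dark line on top. Clockwise from above goes down, 16 mm a turn, head and foot together. It turns freely (0.02 N m; 0.04 while the cork pad sinks) until it bottoms.
- knob_top (a point): Centre of the thumbscrew head's top. When the screw bottoms (block on the hard bed) the torque rises above its free-turning reading within 10 to 20 degrees of finger turn: 0.1 N m more is about 40 N at the foot, and any downward push on the head adds to it. Finger-tight is a rise of 0.06 to 0.15 N m (20 to 65 N at the foot); 0.2 N m (90 N) crushes the block.
- candle: Amber jar with a lid, 64 mm in diameter, 75 mm high; a bystander, not to be moved. Origin: centre of its underside.
- pencup: White ceramic cup, 68 mm in diameter, 90 mm high; a bystander, not to be moved. Origin: centre of its underside.
- notebook: Blue cloth-bound notebook 105 x 75 x 16 mm; a bystander, not to be moved. Origin: centre of its underside.
Things that resemble listed ones, but are neither listed nor needed, are in the scene too. What is meant by the block is not purple, and is the smaller of those in its own colour.

How it is judged (in metres and radians):
On the way, in this order (a step that is already met when the one before it is completed fails the run):
1. the block is home: its back edge against the fence within 3 mm, square within 0.05 rad (x of block in the frame of press above -0.038 m and angle between the x axis of block and the x axis of press, either way round below 0.05 rad), for 0.1 s.
2. the screw is bottomed: its foot bears on the block with more than 15 N (contact force between foot and block above 15 N), for 0.2 s.
At the end, for the whole second after the job is handed in: The block rests home against the fence (within 3 mm, square within 0.05 rad) and the foot stands 2.5 to 5.5 mm clear of the block's top (a quarter turn is 4 mm), after having been bottomed (all of step 1 and z of foot in the frame of block between 0.0205 and 0.0235 m and linear speed of block below 0.01 m/s); the robot touches nothing.
It fails at once if the foot crushes the block: more than 90 N (contact force between foot and block above 90 N).
It fails at once if the block is rammed or pinched by the fingers with more than 30 N (contact force between the fingers and block above 30 N).
It fails at once if the candle jar is moved more than 15 mm (distance of candle from where it was at the start of the episode above 0.015 m).
It fails at once if the cup is moved more than 15 mm (distance of pencup from where it was at the start of the episode above 0.015 m).
It fails at once if the notebook is moved more than 15 mm (distance of notebook from where it was at the start of the episode above 0.015 m).
It also fails if it takes over 72 s, if anything falls off the work surface, if the arm or the gripper's body presses on something with over 40 N, if the wrist force passes 120 N, or if a joint passes its speed limit or range.

## Working session

There is one attempt and no reset: what is moved stays moved. The work goes in short steps, Python scripts to look and compute and a tool call to move; the robot and the scene stay as the last step left them, time stands still between calls to the robot, and variables do not carry over. Pictures are saved under pics/ and viewed, at most 10 in all, crops included, and the job is handed in when it is done.

Besides the shell and the picture viewer there is one more tool, called after ">>>" as a command line: name --pt "numbers of a row" for each row, then --argument value for the rest. move_arm: Moves the arm, as the interface text tells. Its arguments: {"type":"object","properties":{"fingers":{"type":"array"},"linear":{"type":"array"},"yaw":{"type":"array"},"grip_force":{"type":"number"}},"required":["fingers","linear","yaw"]}

```bash
mkdir -p pics; ls; python3 - <<'E'
from plant import env
import cv2
s=env.state(); print(s, env.finger_overhang)
for c in("side","top"):
    im=env.snapshot(c); cv2.imwrite(f"pics/{c}0.png",im[:,:,::-1])
    m=env.camera_model(c); print(c,m)
    for n in("press","block","foot","knob_grip","candle","pencup","notebook"):
        for d in env.silhouettes(c,n)[:3]: print(n,round(d["confidence"],2),[round(float(x),1) for x in d["box"]])
E
```

```text
pics
{'t': 0.0, 'joints': array([-1.27242530e+00,  3.53687023e-01,  1.63414719e+00, -2.39046046e-06,
        1.15522566e+00, -2.39756495e-03]), 'dq': array([ 0.00044259,  0.00055678,  0.00020995,  0.00070333, -0.00079585,
       -0.00105244]), 'joint_efforts': array([-5.55744136e-04, -5.93848157e+01, -3.34222627e+01,  6.96525956e-02,
        2.32408138e-02, -1.27608719e-04]), 'tool_pos': array([ 185.08929672, -596.71265012,  403.93364494]), 'tcp_rot': array([ 9.88713238e-01,  1.49818538e-01, -1.09249963e-04, -7.25430742e-04]), 'wrist_force': array([-0.72540767, -0.5396962 ,  0.93936237]), 'moment': array([ 0.01292196,  0.00678445, -0.03403852]), 'gripper_force': 0.0, 'finger_gap': 91.7874158202177} 190.1
side {'fx': 473.96993073619984, 'fy': 473.96993073619984, 'cx': 281.7447302130054, 'cy': 217.59329622945023, 'dist': array([0.02559847, 0.        , 0.        , 0.        , 0.        ]), 'T': array([[-9.72417985e-01,  1.35792526e-01, -1.89640853e-01,
         3.82902771e+02],
       [-2.32152341e-01, -4.84868434e-01,  8.43212839e-01,
         1.04777424e+03],
       [ 2.25511383e-02, 
[... 761 characters left out ...]
64e-01, -1.28835702e-01,
         4.23859321e+02],
       [-9.99704880e-01,  1.96443970e-02, -1.42916578e-02,
         2.77830856e+01],
       [-1.16383738e-02,  1.29102432e-01,  9.91562963e-01,
         1.46060149e+03],
       [ 0.00000000e+00,  0.00000000e+00,  0.00000000e+00,
         1.00000000e+00]])}
press 0.79 [281.2, 226.8, 80.2, 100.9]
block 0.94 [173.8, 298.0, 67.3, 76.0]
block 0.86 [281.2, 129.9, 59.7, 55.9]
block 0.62 [283.2, 233.5, 46.3, 59.3]
foot 0.64 [277.1, 205.4, 17.6, 15.5]
knob_grip 0.61 [356.1, 232.9, 31.0, 41.3]
knob_grip 0.44 [278.7, 204.1, 13.6, 13.5]
candle 0.78 [223.7, 228.6, 29.6, 19.2]
pencup 0.62 [339.7, 167.2, 24.0, 29.3]
notebook 0.88 [354.1, 235.1, 31.9, 39.8]
```

```bash
python3 - <<'E'
import cv2
t=cv2.imread("pics/top0.png"); s=cv2.imread("pics/side0.png")
cv2.imwrite("pics/top0c.png",cv2.resize(t[80:350,120:420],(780,702),interpolation=cv2.INTER_CUBIC)[:600])
cv2.imwrite("pics/top1c.png",cv2.resize(t[150:290,200:380],(771,600),interpolation=cv2.INTER_CUBIC))
cv2.imwrite("pics/side1c.png",cv2.resize(s[180:300,220:380],(800,600),interpolation=cv2.INTER_CUBIC))
E
```

```text
(no output)
```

View pics/top0.png

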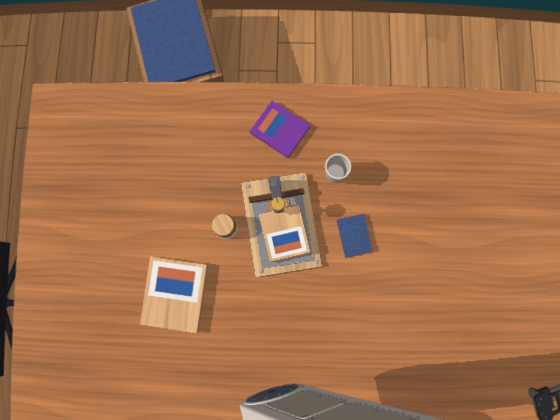

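View pics/top1c.png

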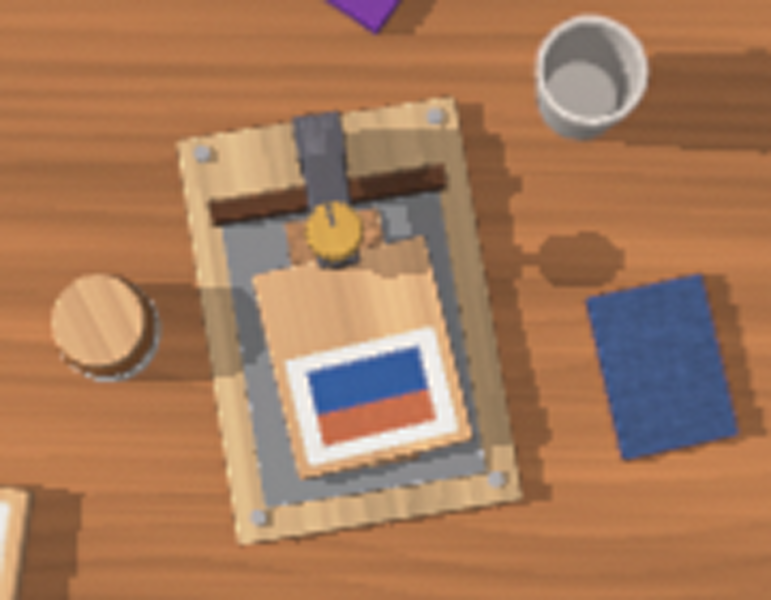

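View pics/side1c.png

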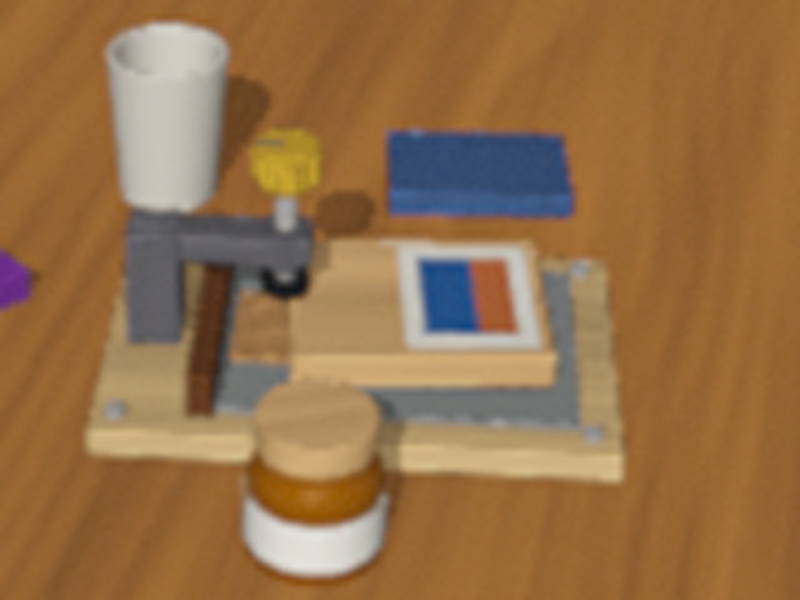

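The block is the small light slab in the jig, top (284,233). Look-alikes are the larger light slab at (174,298) and the purple one at (281,130). The close crop confirms it: it lies under the arm and is aimed at the dark fence. The candle is at (224,228), the cup at (338,167) and the notebook at (354,235).

```bash
cat > h.py <<'E'
import numpy as np, cv2
from plant import env
def ray(c,px):
    m=env.camera_model(c); K=np.array([[m["fx"],0,m["cx"]],[0,m["fy"],m["cy"]],[0,0,1]])
    u=cv2.undistortPoints(np.array([[px]],float),K,m["dist"])[0,0]
    T=m["T"]; return T[:3,3], T[:3,:3]@np.array([u[0],-u[1],-1])
def onz(c,px,z):
    o,d=ray(c,px); return o+d*(z-o[2])/d[2]
def tri(p1,p2,c1="top",c2="side"):
    o1,d1=ray(c1,p1);o2,d2=ray(c2,p2)
    a=np.linalg.lstsq(np.c_[d1,-d2],o2-o1,rcond=None)[0]
    q1=o1+a[0]*d1;q2=o2+a[1]*d2
    return (q1+q2)/2,np.linalg.norm(q1-q2)
def proj(c,P):
    m=env.camera_model(c);T=np.linalg.inv(m["T"]);K=np.array([[m["fx"],0,m["cx"]],[0,m["fy"],m["cy"]],[0,0,1]])
    p=(T[:3,:3]@np.asarray(P,float).T).T+T[:3,3]; p=p*[1,-1,-1]
    return cv2.projectPoints(p,np.zeros(3),np.zeros(3),K,m["dist"])[0][:,0]
E
python3 - <<'E'
from h import *
np.set_printoptions(precision=1,suppress=True)
k=771/180
T=lambda x,y:(200+(x+.5)/k-.5,150+(y+.5)/k-.5); S=lambda x,y:(220+(x+.5)/5-.5,180+(y+.5)/5-.5)
B=np.array([onz("top",T(*p),15) for p in((178,143),(455,98),(521,498),(240,545))])
print("base",B,[np.linalg.norm(B[i]-B[(i+1)%4]) for i in range(4)])
ax=(B[0]+B[1]-B[2]-B[3])[:2]; yaw=np.arctan2(ax[1],ax[0]); u=ax/np.linalg.norm(ax)
org=B.mean(0)[:2]+40*u; print("yaw",yaw,"origin",org)
Sb=np.array([onz("side",S(*p),15) for p in((88,430),(622,455))]);print("side base near corners",Sb)
Q=np.array([onz("top",T(*p),39) for p in((253,278),(425,238),(470,437),(303,478))])
print("block",Q,[np.linalg.norm(Q[i]-Q[(i+1)%4]) for i in range(4)])
bx=(Q[0]+Q[1]-Q[2]-Q[3])[:2]; print("block yaw",np.arctan2(bx[1],bx[0]),"c",Q.mean(0))
Qs=np.array([onz("side",S(*p),39) for p in((291,352),(553,352),(533,242))]);print("side blk",Qs)
print("fence top corners",onz("top",T(212,222),18),onz("top",T(443,190),18), onz("top",T(210,205),39),onz("top",T(443,166),39))
print("knobtop",tri(T(334,229),S(286,138)))
for z in(110,115,120,125): print(z,onz("top",T(334,229),z),onz("side",S(286,138),z))
for n,p,z in(("candle",(98,318),75),("cup",(592,75),90),("nb",(662,367),16)): print(n,onz("top",T(*p),z))
R=lambda a:np.array([[np.cos(a),-np.sin(a)],[np.sin(a),np.cos(a)]])
r=R(-yaw); print("in press: blk",[r@(q[:2]-org) for q in Q],[r@(q[:2]-org) for q in Qs])
E
```

```text
base [[685.5 160.2  15. ]
 [718.1 -16.   15. ]
 [464.6 -61.2  15. ]
 [431.7 113.7  15. ]] [np.float64(179.1086873719576), np.float64(257.4813577813858), np.float64(177.95784711909528), np.float64(258.063188388541)]
yaw 0.1788602381783139 origin [614.3  56.3]
side base near corners [[690.  160.2  15. ]
 [436.4 112.3  15. ]]
block [[596.8 108.5  39. ]
 [624.1   2.1  39. ]
 [500.8 -27.8  39. ]
 [473.5  74.5  39. ]] [np.float64(109.86631478679718), np.float64(126.79536448376939), np.float64(105.88655692706075), np.float64(127.94659278307343)]
block yaw 0.25363649664751226 c [548.8  39.3  39. ]
side blk [[603.1 103.4  39. ]
 [478.   69.1  39. ]
 [503.6 -32.   39. ]]
fence top corners [634.6 136.7  18. ] [657.9  -9.2  18. ] [642.2 136.7  39. ] [669.7  -8.4  39. ]
knobtop (array([617. ,  57.1, 132.4]), np.float64(3.663125342995758))
110 [618.4  57.3 110. ] [628.3  17.5 110. ]
115 [617.6  57.2 115. ] [626.2  26.3 115. ]
120 [616.9  57.1 120. ] [624.1  35.1 120. ]
125 [616.2  57.  125. ] [622.   43.9 125. ]
candle [566.2 199.9  75. ]
cup [718.8 -96.7  90. ]
nb [ 548.3 -148.9   16. ]
in press: blk [array([-7.9, 54.5]), array([ -0.1, -55. ]), array([-126.7,  -62.5]), array([-135.3,   43. ])] [array([-2.7, 48.4]), array([-131.9,   36.8]), array([-124.7,  -67.2])]
```

>>> move_arm --fingers '[90, 90, 90, 90, 90, 90, 90, 90, 90, 90, 90, 90, 90, 90, 90, 90, 90]' --pt "0 0 0" --pt "27.3 -40 0" --pt "27.3 -40 0" --pt "27.3 -40 0" --pt "27.3 -40 0" --pt "27.3 -40 0" --pt "27.3 -40 0" --pt "27.3 -40 0" --pt "27.3 -40 0" --pt "27.3 -40 0" --pt "27.3 -40 0" --pt "27.3 -40 0" --pt "27.3 -40 0" --pt "27.3 -40 0" --pt "27.3 -40 0" --pt "0 0 0" --pt "0 0 0" --yaw '[7, 0, 0, 0, 0, 0, 0, 0, 0, 0, 0, 0, 0, 0, 0, 0, 0]'

```text
t: 2.92
tool_pos: [461.5, 22.0, 404.6]
tcp_rot: [0.996, 0.09, -0.0, 0.0]
wrist_force: [-0.5, 0.5, -1.2]
finger_gap: 59.7
gripper_force: 0.0
```

>>> move_arm --fingers '[90, 90, 90, 90, 90, 90]' --pt "0 0 50" --pt "0 0 50" --pt "0 0 40" --pt "0 0 30" --pt "0 0 17" --pt "0 0 0" --yaw '[0, 0, 0, 0, 0, 0]'

```text
t: 3.68
tool_pos: [461.0, 20.9, 216.9]
tcp_rot: [0.996, 0.088, -0.001, -0.0]
wrist_force: [0.5, 0.1, 0.6]
finger_gap: 59.6
gripper_force: 0.0
```

```bash
python3 - <<'E'
from h import *
s=env.state();print(s["tool_pos"],s["wrist_force"])
im=env.snapshot("side");cv2.imwrite("pics/s2.png",cv2.resize(im[180:300,220:380,::-1],(800,600),interpolation=cv2.INTER_CUBIC))
E
```

```text
[460.96454746  20.90867615 216.86866335] [0.46532431 0.1364288  0.630145  ]
```

View pics/s2.png

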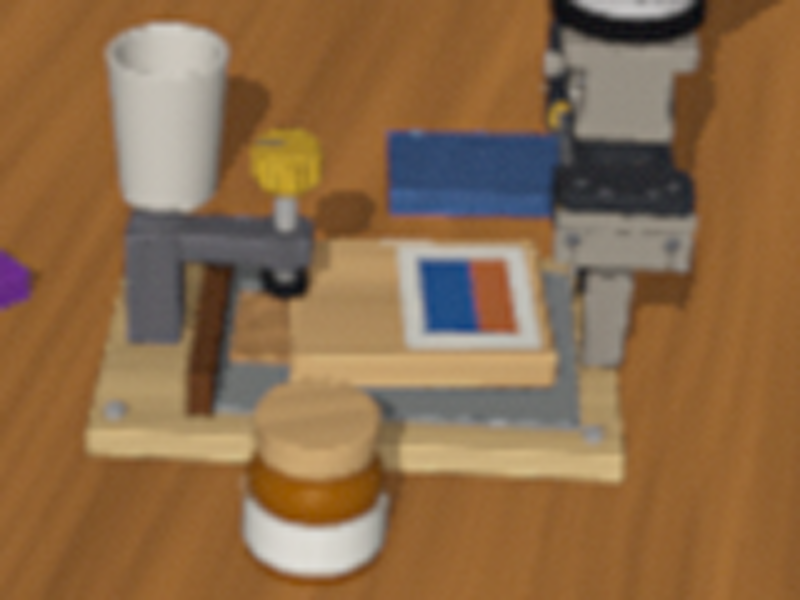

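The fingers stand behind the block's back edge with a gap and are clear of everything else, so I start the push.

>>> move_arm --fingers '[90, 90, 90, 90, 90, 90, 90, 90, 90, 90, 90, 90, 90]' --pt "5 0 0" --pt "5 0 0" --pt "5 0 0" --pt "4 0 0" --pt "4 0 0" --pt "4 0 0" --pt "4 0 0" --pt "3 0 0" --pt "3 0 0" --pt "2 0 0" --pt "2 0 0" --pt "1 0 0" --pt "0 0 0" --yaw '[0, 0, 0, 0, 0, 0, 0, 0, 0, 0, 0, 0, 0]'

```text
t: 5.35
tool_pos: [503.3, 29.5, 217.7]
tcp_rot: [0.996, 0.089, 0.0, -0.0]
wrist_force: [-1.1, -0.1, 0.4]
finger_gap: 59.7
gripper_force: 0.1
```

>>> move_arm --fingers '[90, 90, 90, 90, 90]' --pt "1 0 0" --pt "1 0 0" --pt "1 0 0" --pt "0 0 0" --pt "0 0 0" --yaw '[0, 0, 0, 0, 0]'

```text
t: 5.98
tool_pos: [506.2, 30.1, 217.7]
tcp_rot: [0.996, 0.089, 0.0, -0.0]
wrist_force: [-0.7, 0.3, -0.0]
finger_gap: 59.7
gripper_force: 0.3
```

```bash
python3 - <<'E'
from h import *
s=env.state();print(s["tool_pos"],s["wrist_force"],s["moment"])
a=env.snapshot("side")[195:275,250:350,::-1]; b=env.snapshot("top")[170:260,230:342,::-1]
cv2.imwrite("pics/t3.png",np.hstack([cv2.resize(a,(400,320),interpolation=cv2.INTER_CUBIC),cv2.resize(b,(400,320),interpolation=cv2.INTER_CUBIC)]))
E
```

```text
[506.19925806  30.08053543 217.72650681] [-0.67498561  0.25863351 -0.02731289] [0.01998884 0.18429349 0.02861808]
```

View pics/t3.png

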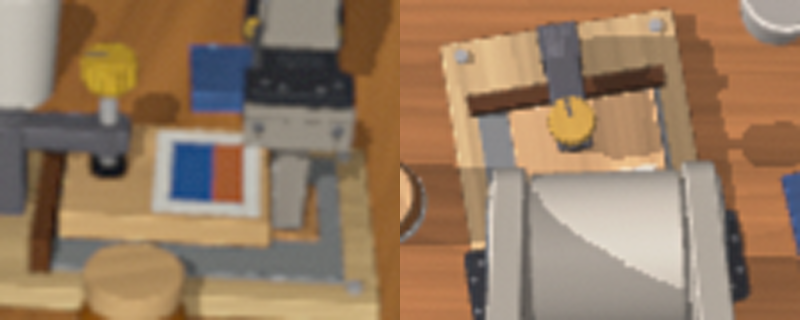

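The block is now square and a few mm short of the fence, with the fingers flat on its back edge. I'll creep on.

>>> move_arm --fingers '[90, 90, 90, 90]' --pt "1 0 0" --pt "1 0 0" --pt "0.5 0 0" --pt "0 0 0" --yaw '[0, 0, 0, 0]'

```text
t: 6.58
tool_pos: [508.6, 30.5, 217.7]
tcp_rot: [0.996, 0.089, 0.0, -0.0]
wrist_force: [-2.5, -0.1, 0.1]
finger_gap: 59.8
gripper_force: 0.6
```

>>> move_arm --fingers '[90, 90, 90]' --pt "0.5 0 0" --pt "0.5 0 0" --pt "0 0 0" --yaw '[0, 0, 0]'

```text
t: 6.95
tool_pos: [509.6, 30.7, 217.7]
tcp_rot: [0.996, 0.089, 0.0, -0.0]
wrist_force: [-1.4, -0.2, 0.7]
finger_gap: 59.5
gripper_force: 0.7
```

>>> move_arm --fingers '[90, 90, 90]' --pt "0.5 0 0" --pt "0.5 0 0" --pt "0 0 0" --yaw '[0, 0, 0]'

```text
t: 7.32
tool_pos: [510.0, 30.7, 217.6]
tcp_rot: [0.996, 0.089, -0.001, 0.0]
wrist_force: [-4.4, -1.8, 3.4]
finger_gap: 59.3
gripper_force: 2.6
```

>>> move_arm --fingers '[90, 90, 90]' --pt "0.4 0 0" --pt "0 0 0" --pt "0 0 0" --yaw '[0, 0, 0]'

```text
t: 7.7
tool_pos: [510.1, 30.8, 217.5]
tcp_rot: [0.996, 0.089, -0.001, 0.0]
wrist_force: [-5.8, -1.7, 4.9]
finger_gap: 59.5
gripper_force: 3.0
```

>>> move_arm --fingers '[90, 90, 90, 90, 90, 90, 90, 90, 90]' --pt "-4 0 0" --pt "-11 0 0" --pt "-15 0 -20" --pt "-25 0 -40" --pt "-40 0 -40" --pt "-40 0 -40" --pt "-30 0 0" --pt "0 0 0" --pt "0 0 0" --yaw '[0, 0, 0, 0, 0, 0, 0, 0, 0]'

```text
t: 8.82
tool_pos: [349.2, 1.7, 357.8]
tcp_rot: [0.996, 0.089, 0.001, -0.0]
wrist_force: [-0.0, 0.2, 0.7]
finger_gap: 59.4
gripper_force: 0.0
```

```bash
python3 - <<'E'
from h import *
s=env.state();print(s["tool_pos"],s["joints"],s["wrist_force"],s["moment"])
A=env.snapshot("side");B=env.snapshot("top")
cv2.imwrite("pics/s4f.png",A[:,:,::-1]);cv2.imwrite("pics/t4f.png",B[:,:,::-1])
for c in("top","side"):
  for n in("knob_grip","foot","block"):
    for d in env.silhouettes(c,n)[:3]: print(c,n,round(d["confidence"],2),[round(float(x),1) for x in d["box"]])
a=A[195:275,250:330,::-1]; b=B[170:250,240:320,::-1]
cv2.imwrite("pics/t4.png",np.hstack([cv2.resize(a,(400,400),interpolation=cv2.INTER_CUBIC),cv2.resize(b,(400,400),interpolation=cv2.INTER_CUBIC)]))
E
```

```text
[349.1930391    1.65270027 357.78435799] [ 3.72880253e-04 -3.42856960e-02  2.22471926e+00  1.63364055e-04
  9.49762037e-01  1.39264333e+00] [-0.04132347  0.19821184  0.6872028 ] [-0.00475733  0.0116938  -0.04816812]
top knob_grip 0.68 [276.9, 204.4, 12.9, 15.9]
top foot 0.63 [282.9, 220.2, 46.8, 52.7]
top foot 0.6 [278.0, 202.6, 16.4, 17.6]
top block 0.71 [175.2, 295.2, 69.1, 73.8]
top block 0.68 [284.6, 220.2, 47.5, 51.3]
top block 0.64 [280.1, 126.9, 60.7, 53.8]
side knob_grip 0.57 [275.4, 212.7, 15.9, 12.7]
side foot 0.75 [277.2, 220.8, 10.0, 34.3]
side block 0.93 [356.8, 345.1, 112.4, 83.8]
side block 0.73 [195.8, 238.1, 64.5, 38.9]
side block 0.6 [288.2, 242.4, 54.3, 27.1]
```

View pics/t4.png

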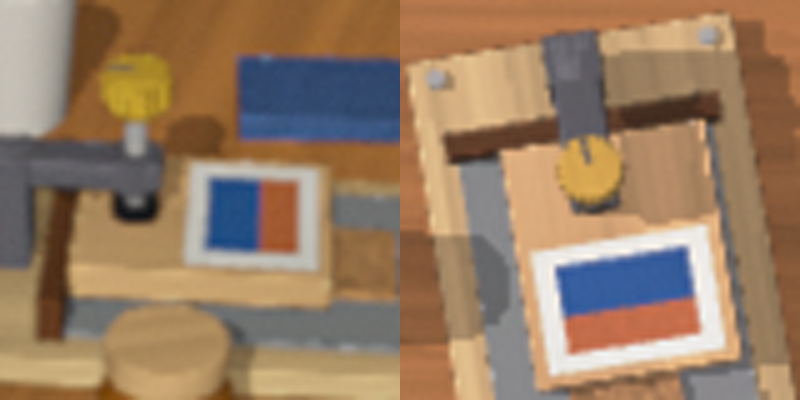

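The block is home: in the top crop its edge (505–705, 150–125) meets the dark fence squarely, and the knob is centred at crop (590,168), i.e. top pixel (277.6,203.2). Next I move above the knob and wind the wrist back for a long clockwise turn.

>>> move_arm --fingers '[0, 0, 0, 0, 0, 0, 0, 0, 0, 0, 0, 0, 0, 0, 0, 0, 0, 0]' --pt "45.5 -1.2 0" --pt "45.5 -1.2 0" --pt "45.5 -1.2 0" --pt "45.5 -1.2 0" --pt "45.5 -1.2 0" --pt "45.5 -1 0" --pt "0 0 0" --pt "0 0 0" --pt "0 0 0" --pt "0 0 0" --pt "0 0 0" --pt "0 0 0" --pt "0 0 0" --pt "0 0 0" --pt "0 0 0" --pt "0 0 0" --pt "0 0 0" --pt "0 0 0" --yaw '[0, 0, 0, 0, 0, 0, -10.4, -10.4, -10.4, -10.4, -10.4, -10.4, -10.4, -10.4, -10.4, -10.4, -10.4, -10.4]'

```text
t: 11.48
tool_pos: [616.0, 57.1, 357.2]
tcp_rot: [0.38, 0.925, -0.0, -0.0]
wrist_force: [-0.4, -0.4, 0.3]
finger_gap: 91.8
gripper_force: 0.0
```

>>> move_arm --fingers '[0, 0, 0, 0, 0, 0, 0, 0, 0, 0, 0, 0, 0]' --pt "0 0 0" --pt "0 0 0" --pt "0 0 0" --pt "0 0 0" --pt "0 0 0" --pt "0 0 0" --pt "0 0 0" --pt "0 0 0" --pt "0 0 0" --pt "0 0 0" --pt "0 0 0" --pt "0 0 0" --pt "0 0 0" --yaw '[-10.4, -10.4, -10.4, -10.4, -10.4, -10.4, -10.4, -10.4, -10.4, -10.4, -10.4, -10.4, 0]'

```text
t: 13.1
tool_pos: [616.0, 57.0, 357.3]
tcp_rot: [-0.641, 0.767, 0.0, -0.0]
wrist_force: [0.6, -0.6, 0.8]
finger_gap: 92.2
gripper_force: 0.0
```

```bash
python3 - <<'E'
from h import *
from scipy.spatial.transform import Rotation as R
s=env.state();print(s["t"],s["tool_pos"],s["joints"],s["wrist_force"],s["moment"]);print(R.from_quat(s["tcp_rot"]).as_matrix().round(3))
E
```

```text
13.1 [616.03338678  57.04192472 357.34432287] [ 8.99031285e-02  3.90346885e-01  1.69134838e+00  1.89884596e-05
  1.06035053e+00 -2.87306170e+00] [ 0.60065215 -0.60316567  0.76435719] [ 0.11408899 -0.07808198  0.00782997]
[[-0.178 -0.984 -0.   ]
 [-0.984  0.178 -0.   ]
 [ 0.     0.    -1.   ]]
```

>>> move_arm --fingers '[0, 0, 0, 0]' --pt "0 0 25" --pt "0 0 25" --pt "0 0 10" --pt "0 0 0" --yaw '[0, 0, 0, 0]'

```text
t: 13.6
tool_pos: [615.9, 57.0, 297.2]
tcp_rot: [-0.641, 0.768, 0.0, -0.001]
wrist_force: [0.2, 0.2, 0.3]
finger_gap: 91.6
gripper_force: 0.0
```

```bash
python3 - <<'E'
from h import *
s=env.state();print(s["tool_pos"],s["wrist_force"],s["moment"])
A=env.snapshot("side"); cv2.imwrite("pics/s5.png",cv2.resize(A[150:250,230:330,::-1],(600,600),interpolation=cv2.INTER_CUBIC))
E
```

```text
[615.87327946  56.96049205 297.19047962] [0.20033727 0.20478616 0.31094649] [ 0.14139264 -0.10340808 -0.01100861]
```

View pics/s5.png

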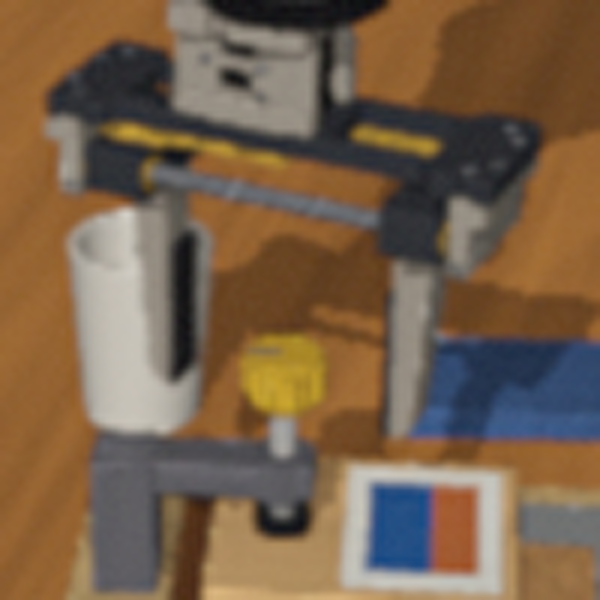

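The fingers straddle the knob (283,375 in the crop), with their tips about level with the knob's underside and clear of the steel arm. I close gently and check the side load.

>>> move_arm --fingers '[255, 255, 255, 255, 255, 255, 255, 255]' --pt "0 0 0" --pt "0 0 0" --pt "0 0 0" --pt "0 0 0" --pt "0 0 0" --pt "0 0 0" --pt "0 0 0" --pt "0 0 0" --yaw '[0, 0, 0, 0, 0, 0, 0, 0]' --grip_force 12

```text
t: 14.65
tool_pos: [616.2, 56.9, 297.8]
tcp_rot: [-0.642, 0.767, -0.0, 0.0]
wrist_force: [2.9, -0.7, -1.0]
finger_gap: 31.4
gripper_force: 12.0
```

```bash
python3 - <<'E'
from h import *
s=env.state();print(s["t"],s["tool_pos"],s["wrist_force"],s["moment"],s["gripper_force"],s["finger_gap"])
E
```

```text
14.65 [616.20400289  56.94917469 297.75850111] [ 2.9175399  -0.67212806 -0.98321178] [ 0.01101612 -0.48558165 -0.00386526] 11.999897360801697 31.397697403638805
```

>>> move_arm --fingers '[255, 255, 255, 255, 255, 255, 255]' --pt "0 -0.3 0.4" --pt "0 0 0.5" --pt "0 0 0.4" --pt "0 0 0.5" --pt "0 0 0.4" --pt "0 0 0.5" --pt "0 0 0" --yaw '[10, 10, 10, 10, 10, 10, 0]' --grip_force 15

```text
t: 15.52
tool_pos: [616.3, 57.0, 295.1]
tcp_rot: [-0.173, 0.985, 0.0, 0.0]
wrist_force: [1.3, 0.4, 1.0]
finger_gap: 31.9
gripper_force: 15.0
```

```bash
cat >> h.py <<'E'
from scipy.spatial.transform import Rotation
def show():
    s=env.state();R=Rotation.from_quat(s["tcp_rot"]).as_matrix()
    print("t",round(s["t"],2),"pos",s["tool_pos"].round(1),"Fw",s["wrist_force"].round(1),"Ft",(R.T@s["wrist_force"]).round(1),"M",s["moment"].round(3),"yaw",round(float(np.degrees(np.arctan2(R[1,0],R[0,0]))),1),"q6",round(float(s["joints"][5]),3),"gap",round(float(s["finger_gap"]),1))
E
python3 -c "from h import *;show()"
```

```text
t 15.53 pos [616.3  57.  295.1] Fw [1.3 0.4 1. ] Ft [-1.3 -0.  -1. ] M [ 0.232 -0.36   0.055] yaw -160.1 q6 -1.828 gap 31.9
```

>>> move_arm --fingers '[255, 255, 255, 255]' --pt "0 0 0.4" --pt "0 0 0.5" --pt "0 0 0.4" --pt "0 0 0" --yaw '[10, 10, 10, 0]'

```text
t: 16.02
tool_pos: [616.4, 57.1, 293.8]
tcp_rot: [0.086, 0.996, 0.0, 0.0]
wrist_force: [1.7, 0.9, -0.0]
finger_gap: 31.6
gripper_force: 15.0
```

```bash
cat >> h.py <<'E'
def avg(n=4):
    m=[]
    for i in range(n):
        m.append(np.r_[env.state()["moment"],env.state()["wrist_force"]]); env.snapshot("side")
    m=np.array(m); print("Mz",m[:,2].round(3),"mean",m.mean(0).round(3))
E
python3 -c "from h import *;show();avg()"
```

```text
t 16.02 pos [616.4  57.1 293.8] Fw [ 1.7  0.9 -0. ] Ft [-1.5  1.2  0. ] M [ 0.364 -0.484 -0.013] yaw 170.1 q6 -1.308 gap 31.6
Mz [-0.013 -0.009 -0.033 -0.028] mean [ 0.38  -0.481 -0.021  1.545  1.405 -0.14 ]
```

>>> move_arm --fingers '[255, 255, 255]' --pt "0 0 0.3" --pt "0 0 0.3" --pt "0 0 0" --yaw '[7, 7, 0]' --grip_force 10

```text
t: 16.6
tool_pos: [616.4, 57.1, 293.2]
tcp_rot: [0.208, 0.978, 0.0, 0.0]
wrist_force: [1.9, 0.9, -0.1]
finger_gap: 31.7
gripper_force: 10.0
```

```bash
python3 -c "from h import *;show();avg()"
```

```text
t 16.6 pos [616.4  57.1 293.2] Fw [ 1.9  0.9 -0.1] Ft [-1.4  1.6  0.1] M [ 0.514 -0.542  0.021] yaw 156.0 q6 -1.062 gap 31.7
Mz [ 0.021 -0.017  0.004 -0.006] mean [ 5.430e-01 -5.940e-01  1.000e-03  2.402e+00  1.821e+00 -1.400e-01]
```

>>> move_arm --fingers '[255, 255, 255]' --pt "0 0 0.3" --pt "0 0 0.3" --pt "0 0 0" --yaw '[7, 7, 0]'

```text
t: 17.18
tool_pos: [616.4, 57.0, 292.5]
tcp_rot: [0.326, 0.945, 0.0, 0.0]
wrist_force: [3.4, 1.8, -0.7]
finger_gap: 31.5
gripper_force: 10.0
```

```bash
python3 -c "from h import *;show();avg()"
```

```text
t 17.18 pos [616.4  57.  292.5] Fw [ 3.4  1.8 -0.7] Ft [-1.6  3.5  0.7] M [ 0.575 -0.796 -0.051] yaw 142.0 q6 -0.817 gap 31.5
Mz [-0.051 -0.031 -0.047 -0.005] mean [ 0.623 -0.793 -0.034  2.882  2.451 -0.35 ]
```

>>> move_arm --fingers '[255, 255, 255]' --pt "-0.3 0.4 0.3" --pt "0 0 0.3" --pt "0 0 0" --yaw '[7, 7, 0]'

```text
t: 17.75
tool_pos: [616.7, 57.1, 291.9]
tcp_rot: [0.439, 0.899, -0.0, -0.0]
wrist_force: [1.2, 1.7, -0.4]
finger_gap: 31.8
gripper_force: 10.0
```

```bash
python3 -c "from h import *;show();avg()"
```

```text
t 17.75 pos [616.7  57.1 291.9] Fw [ 1.2  1.7 -0.4] Ft [0.7 2.  0.4] M [ 0.583 -0.627 -0.027] yaw 128.0 q6 -0.573 gap 31.8
Mz [-0.027 -0.027 -0.039 -0.015] mean [ 0.539 -0.578 -0.027  1.568  2.463  0.302]
```

>>> move_arm --fingers '[255, 255, 255]' --pt "0 0 0.3" --pt "0 0 0.3" --pt "0 0 0" --yaw '[6, 6, 0]'

```text
t: 18.32
tool_pos: [616.7, 57.1, 291.4]
tcp_rot: [0.53, 0.848, -0.0, -0.0]
wrist_force: [0.7, 1.8, 0.3]
finger_gap: 31.6
gripper_force: 10.0
```

```bash
python3 -c "from h import *;show();avg()
b=env.snapshot('top');a=env.snapshot('side');cv2.imwrite('pics/s6.png',cv2.resize(a[190:260,250:320,::-1],(600,600),interpolation=cv2.INTER_CUBIC))"
```

```text
t 18.32 pos [616.7  57.1 291.4] Fw [0.7 1.8 0.3] Ft [ 1.3  1.4 -0.3] M [ 0.526 -0.53  -0.044] yaw 115.9 q6 -0.363 gap 31.6
Mz [-0.044 -0.054  0.009  0.014] mean [ 0.501 -0.482 -0.019  1.423  2.445  0.982]
```

View pics/s6.png

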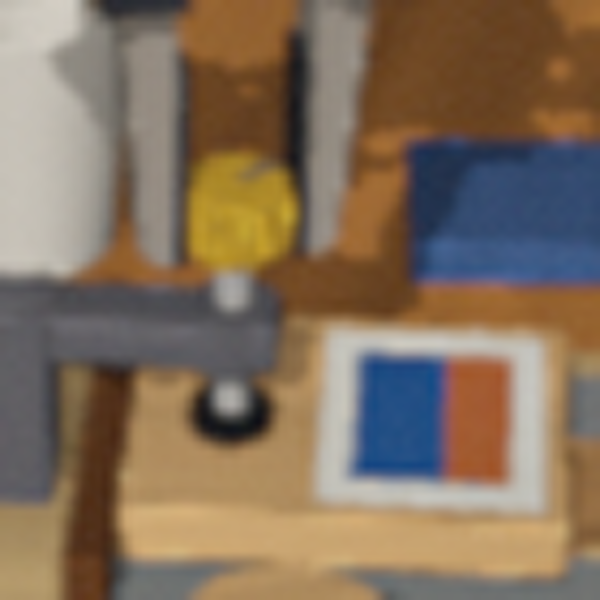

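The knob is turning with the fingers (its line has rotated to crop (260,172)) and the foot is further down. I continue.

>>> move_arm --fingers '[255, 255, 255]' --pt "0.2 0.2 0.3" --pt "0 0 0.3" --pt "0 0 0" --yaw '[6, 6, 0]'

```text
t: 19.0
tool_pos: [616.8, 57.2, 290.8]
tcp_rot: [0.616, 0.788, -0.0, 0.0]
wrist_force: [0.8, 1.1, 2.9]
finger_gap: 31.3
gripper_force: 10.0
```

```bash
python3 -c "from h import *;show();avg()"
```

```text
t 19.0 pos [616.8  57.2 290.8] Fw [0.8 1.1 2.9] Ft [ 0.9  1.  -2.9] M [ 0.22  -0.321 -0.041] yaw 103.9 q6 -0.153 gap 31.3
Mz [-0.041  0.     0.028 -0.037] mean [ 0.191 -0.346 -0.012  0.965  0.887  3.356]
```

>>> move_arm --fingers '[255, 255, 255]' --pt "0 0 0.3" --pt "0 0 0.2" --pt "0 0 0" --yaw '[6, 6, 0]'

```text
t: 19.58
tool_pos: [616.8, 57.3, 290.2]
tcp_rot: [0.695, 0.719, -0.0, 0.0]
wrist_force: [0.9, 0.9, 2.6]
finger_gap: 31.7
gripper_force: 10.0
```

```bash
python3 -c "from h import *;show();avg()"
```

```text
t 19.57 pos [616.8  57.3 290.2] Fw [0.9 0.9 2.6] Ft [ 0.8  0.9 -2.6] M [ 0.016 -0.33   0.007] yaw 91.9 q6 0.057 gap 31.7
Mz [ 0.007 -0.013 -0.014 -0.03 ] mean [ 0.015 -0.307 -0.013  0.735  0.747  3.15 ]
```

>>> move_arm --fingers '[255, 255, 255]' --pt "0 0 0.2" --pt "0 0 0.2" --pt "0 0 0" --yaw '[6, 6, 0]'

```text
t: 20.15
tool_pos: [616.8, 57.3, 289.7]
tcp_rot: [0.766, 0.642, -0.0, 0.0]
wrist_force: [1.7, -0.2, 1.1]
finger_gap: 31.9
gripper_force: 10.0
```

```bash
python3 -c "from h import *;show();avg()"
```

```text
t 20.15 pos [616.8  57.3 289.7] Fw [ 1.7 -0.2  1.1] Ft [ 0.1  1.7 -1.1] M [-0.085 -0.402  0.032] yaw 79.9 q6 0.266 gap 31.9
Mz [ 0.032 -0.044 -0.    -0.001] mean [-0.105 -0.403 -0.003  1.147  0.04   1.902]
```

>>> move_arm --fingers '[255, 255, 255]' --pt "0 0 0.2" --pt "0 0 0.3" --pt "0 0 0" --yaw '[6, 6, 0]'

```text
t: 20.72
tool_pos: [616.8, 57.3, 289.2]
tcp_rot: [0.829, 0.559, -0.0, 0.0]
wrist_force: [2.3, -0.7, 0.6]
finger_gap: 31.5
gripper_force: 10.0
```

```bash
python3 -c "from h import *;show();avg()"
```

```text
t 20.73 pos [616.8  57.3 289.2] Fw [ 2.3 -0.7  0.6] Ft [ 0.2  2.4 -0.6] M [-0.15  -0.454  0.012] yaw 67.9 q6 0.475 gap 31.5
Mz [ 0.012 -0.027 -0.027  0.026] mean [-0.186 -0.453 -0.004  2.081 -0.603  1.336]
```

>>> move_arm --fingers '[255, 255, 255]' --pt "0 0.3 0.3" --pt "0 0 0.2" --pt "0 0 0" --yaw '[6, 6, 0]'

```text
t: 21.3
tool_pos: [617.0, 57.2, 289.2]
tcp_rot: [0.884, 0.468, -0.0, -0.0]
wrist_force: [-0.3, -0.9, 5.6]
finger_gap: 31.8
gripper_force: 10.0
```

```bash
python3 -c "from h import *;show();avg()"
```

```text
t 21.3 pos [617.   57.2 289.2] Fw [-0.3 -0.9  5.6] Ft [-0.9  0.2 -5.6] M [-0.16  -0.066  0.078] yaw 55.8 q6 0.686 gap 31.8
Mz [0.078 0.093 0.125 0.079] mean [-0.188 -0.11   0.094 -0.315 -0.731  5.204]
```

>>> move_arm --fingers '[255, 255, 255]' --pt "0 0 0.3" --pt "0 0 0.2" --pt "0 0 0" --yaw '[6, 6, 0]'

```text
t: 21.88
tool_pos: [617.0, 57.3, 288.7]
tcp_rot: [0.928, 0.373, -0.0, -0.0]
wrist_force: [0.1, -0.6, 6.0]
finger_gap: 31.5
gripper_force: 10.0
```

```bash
python3 -c "from h import *;show();avg()"
```

```text
t 21.88 pos [617.   57.3 288.7] Fw [ 0.1 -0.6  6. ] Ft [-0.3  0.5 -6. ] M [-0.088 -0.055  0.172] yaw 43.9 q6 0.896 gap 31.5
Mz [0.172 0.184 0.215 0.194] mean [-0.078 -0.019  0.191 -0.033 -0.599  6.145]
```

Torque has risen by about 0.2 N m, so the screw is bottomed and slightly more than intended. I back off straight away.

>>> move_arm --fingers '[255, 255, 255, 255, 255, 255, 255, 255, 255, 255, 255]' --pt "0 0 -0.4" --pt "0 0 -0.4" --pt "0 0 -0.4" --pt "0 0 -0.4" --pt "0 0 -0.5" --pt "0 0 -0.4" --pt "0 0 -0.4" --pt "0 0 -0.4" --pt "0 0 -0.4" --pt "0 0 -0.5" --pt "0 0 0" --yaw '[-9.5, -9.5, -9.5, -9.5, -9.5, -9.5, -9.5, -9.5, -9.5, -9.5, 0]' --grip_force 14

```text
t: 23.45
tool_pos: [616.8, 57.3, 292.2]
tcp_rot: [0.352, 0.936, -0.0, -0.001]
wrist_force: [0.9, 0.0, 1.2]
finger_gap: 31.6
gripper_force: 14.0
```

```bash
python3 -c "from h import *;show();avg()
a=env.snapshot('side');cv2.imwrite('pics/s7.png',cv2.resize(a[190:260,250:320,::-1],(600,600),interpolation=cv2.INTER_CUBIC))"
```

```text
t 23.45 pos [616.8  57.3 292.2] Fw [0.9 0.  1.2] Ft [-0.7  0.6 -1.2] M [ 0.022 -0.224  0.04 ] yaw 138.8 q6 -0.762 gap 31.6
Mz [0.04  0.029 0.075 0.011] mean [ 0.024 -0.175  0.039  0.243 -0.186  0.061]
```

View pics/s7.png

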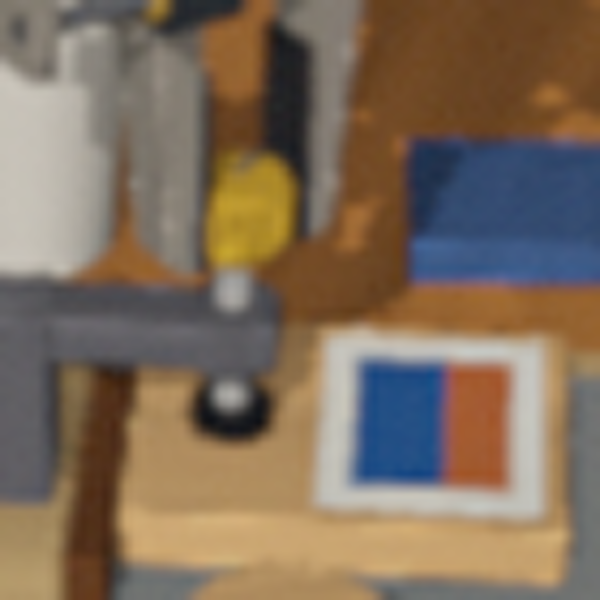

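The block has gone down level and is still against the fence; the foot is lifted and the knob is still held. Bottoming began at about 195° of turn and I am now at 121°, so I add 10° to centre the clearance, then release and rise.

>>> move_arm --fingers '[255, 255, 0, 0, 0, 0, 0, 0, 0, 0, 0, 0, 0]' --pt "0 0 -0.5" --pt "0 0 0" --pt "0 0 0" --pt "0 0 0" --pt "0 0 0" --pt "0 0 0" --pt "0 0 0" --pt "0 0 -20" --pt "0 0 -40" --pt "0 0 -40" --pt "0 0 -40" --pt "0 0 0" --pt "0 0 0" --yaw '[-10, 0, 0, 0, 0, 0, 0, 0, 0, 0, 0, 0, 0]'

```text
t: 25.32
tool_pos: [616.8, 57.2, 432.3]
tcp_rot: [0.269, 0.963, -0.0, -0.0]
wrist_force: [-0.4, -0.5, -0.8]
finger_gap: 91.6
gripper_force: 0.0
```

>>> move_arm --fingers '[0, 0, 0, 0, 0, 0, 0]' --pt "-40 30 0" --pt "-40 30 0" --pt "-40 30 0" --pt "-40 30 0" --pt "-30 20 0" --pt "0 0 0" --pt "0 0 0" --yaw '[0, 0, 0, 0, 0, 0, 0]'

```text
t: 26.2
tool_pos: [851.5, 78.7, 431.0]
tcp_rot: [0.269, 0.963, -0.001, -0.001]
wrist_force: [0.6, 0.7, 0.1]
finger_gap: 92.0
gripper_force: 0.0
```

```bash
python3 - <<'E'
from h import *
show()
A=env.snapshot("side");B=env.snapshot("top")
cv2.imwrite("pics/s8.png",np.hstack([cv2.resize(x[:,:,::-1],(400,400),interpolation=cv2.INTER_CUBIC) for x in(A[190:270,245:325],B[170:250,240:320])]))
E
```

```text
t 26.2 pos [851.5  78.7 431. ] Fw [0.6 0.7 0.1] Ft [-0.2  0.9 -0.1] M [ 0.014 -0.14  -0.007] yaw 148.8 q6 -0.936 gap 92.0
```

View pics/s8.png

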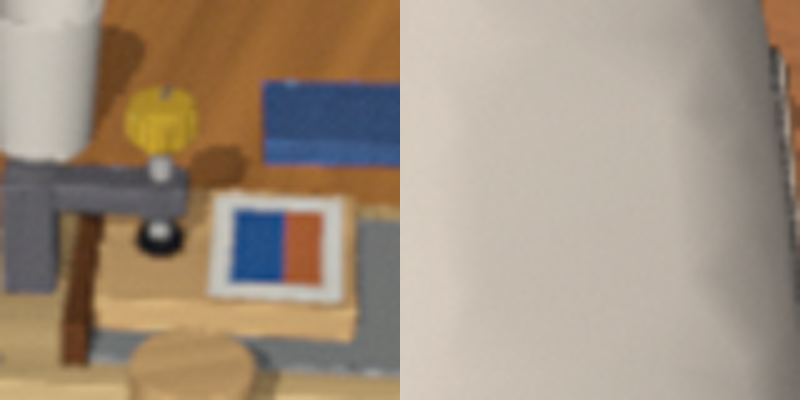

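The side view shows the block level and tight against the fence (90,270). The knob's line points away from the camera, as expected for about 110° net clockwise, so there was no notable slip. The foot is clear, the bystanders are in place and the arm is free of everything, so I hand it in.

```bash
python3 -c "
from plant import env
print(env.sign_off())"
```

```text
the job is handed in; nothing more can be done
None
```

I handed the job in with the block home and square against the fence, the screw bottomed then backed off (foot about 4 mm clear by screw angle), and nothing else moved; the one doubt is that the torque briefly rose about 0.2 N m, over finger-tight and right at the crush limit, and the sign-off gave no verdict.

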